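# Hook the bracket into the slotted upright and press it home

### The arm

A 6-joint arm with a two-finger parallel gripper is mounted at the origin on the work surface. World frame = base frame: x ahead of the robot, y to its left, z up, the work surface at z = 0. Lengths are in mm, angles in rad, forces in N, time in s.
With the tool pointing down it reaches from about 275 to 1000 mm from the base axis. Payload 8.4 kg.
Tool frame: the origin (TCP) lies midway between the tips of the shut fingers; the grasp point (between the pads) lies 19 mm behind it (r.grip_point_offset is the distance from the TCP to the grasp point, in mm); z points along the fingers, x is the direction in which the jaws open and shut, and the axes are right-handed (so a half turn about z gives the same grasp; the last joint's range is limited). The gripper opens to 85 mm and grips with 20 to 120 N. Pads are 22 mm wide; open, the fingers measure 114 mm over their backs; the gripper's body (76 mm by 85 mm) begins 54 mm behind the grasp point. The pads swing forward as they close: fully open they stand 13 mm farther back than shut.
Start: joints at [-0.002, 0.353, 1.633, -0, 1.155, -0.002], TCP at [625.002, -0, 231.281] pointing down, gripper open.
Joint ranges: [-2.63, 2.63], [-0.92, 2.1], [0.06, 2.66], [-1.3, 4.44], [0, 2.69], [-3.02, 3.02]. Speed limits (rad/s): [2.22, 2.22, 2.79, 3.14, 3.14, 3.14].

### API

Orientations are given as [roll, pitch, yaw] about the fixed x, y, z axes, in that order (R = Rz(yaw) Ry(pitch) Rx(roll)).
In Python, from rig import monitor, vision, sign_off, r gives the robot as it stands.
- The arm moves only by the shell command python3 -m inch 'ROWS' [FORCE]. ROWS is JSON, a list of rows, each an object with "dp": the shift along the tool's x, y, z in mm, a list of three; "angular": the turn, a rotation vector about the tool's x, y, z in rad, a list of three; "fingers": the closure in counts, from 0 (fully open) to 255 (shut). A call has 1 to 12 rows; each row is the pose to reach, as a shift and turn from the pose commanded when the call began, along the tool's axes at that moment; what a row does not reach only later rows make up. A row lasts 1/12 s, in which the tool goes at most 41.7 mm and 7.16 degrees, less where a joint would pass 70% of its speed; a pose out of reach is approached as far as the arm can. A call with a gripper value outside its range is refused whole. The fingers move at their own pace and stop on an object; FORCE is the grip in N (left out, the last holds). Time passes only in rows, so rows that repeat a pose let the fingers close. It gives the time, the measured TCP pose, the force and the opening at its end, in the units of the state.
- monitor.sense(): the state, without advancing time (a new reading comes with each control period).
- vision.grab_frame(name): name is "scene" or "side" or "wrist"; returns (picture, depth): 420x560x3 uint8, blue, green, red; 420x560 float32, mm along the optical axis (not along the pixel's ray), 0 where there is no reading.
- vision.camera_params(name): a dict with "fx", "fy", "cx", "cy" (pixels), "distortion" ([k1, k2, p1, p2, k3] as OpenCV has them; the pictures are not rectified), "R" (3x3) and "t" (3): a world point X has camera coordinates R X + t. Camera axes: x right, y down, z forward; pixel columns grow to the right and rows downward; lengths in mm; the calibration is good to about 2 mm. A picture is of the moment at which its call begins: read the wrist's pose just before it. camera_params takes no time and is no camera call; for the wrist camera it gives the pose at the moment of the call.
- sign_off(): hands the job in, once; it reports no verdict.
The state is a dict: "clock": time; "qpos": joint angles; "qvel": joint speeds; "joint_efforts": joint torques, N m; "eef_pos": TCP position; "tcp_rot": TCP orientation; "contact_force": force on the tool from outside, world axes, zero at the start; "wrist_torque": the same for the moment, N m; "opening": opening from 0.0 (shut) to 1.0 (fully open).
Only numpy, scipy, OpenCV 4.12 (cv2) and the standard library are available. Lean on these libraries where they do the work, as an engineer would, in place of code of your own. Each camera call takes 0.05 s, during which the arm holds its last target.

### The job

Hang the loose metal bracket on the upper row of slots in the standing upright: put its hooks through the slots and lower it until the catch inside carries it, then let go of it. With it hanging there by itself, press down on the bracket's top lip until it snaps through the catch and sits fully home in the slots, without ramming it, and leave the other things on the board alone.

Things in the scene. Friction and masses are not known exactly. Their poses are not given: they have to be found in the camera images.
- bracket: Loose bare-metal L bracket, 0.32 to 0.5 kg, standing on its arm. Sizes in mm. Origin: centre of the arm's underside, +x towards the hooks, z up. Arm 130 long (x -65..65), 60 wide, 6 thick. Back plate x 57..65, 60 wide, up to z=94. Rib y -6..6 on the arm from x=-45 to the back plate, z 6..60. Press lip on the plate's top: x 35..65, 60 wide, top at z=100.
- rib_grip (a point): Point inside the bracket's rib at bracket (5, 0, 46) mm, 14 mm below the rib's top edge, near the centre of mass; axes as the bracket's. Grip the 12 mm thick rib here, across it (along y).
- lip (a point): Centre of the top surface of the bracket's press lip, bracket (50, 0, 100) mm; axes as the bracket's. Press down here.
- hook_root (a point): On the bracket's back face midway between its two hooks, level with the undersides of their necks: bracket (65, 0, 50) mm; axes as the bracket's. The hooks are at y=+22 and -22, 10 wide; necks 8 high reach 14.5 out of the back face; tongues at their ends hang 24.5 below the necks, 7 behind the back face, splayed out to 11 at the tip.
- pin_end (a point): End of the bracket's lock pin: a round pin, 8 mm diameter, sticking 18 mm out of the back face midway between the hooks; bracket (83, 0, 54) mm.
- upright: Fixed steel slotted upright, 80 wide, 200 tall (mm), open behind and on top. Origin: on the front face, mid width, at the board; +x points into the upright (hooks go in along +x), z up. Face sheet 5 thick. Two rows of slots, the lower 90 below the upper and without a catch. Base plate 130 wide, 8 thick, from 15 before the face to 105 behind it.
- slot_sill (a point): On the front face, mid width, level with the lower edges of the upper hook slots, 150 mm above the board; axes as the upright's. Hook slots at y=+22 and -22, 13 wide, 40 high; middle slot for the pin 14 wide. The level bracket's hooks go through when hook_root is 25 to 32 mm above this point; push in till the back plate meets the face, then lower. Fully home, hook_root lies on it.
- catch (a point): Midway between two smooth sprung noses behind the middle slot of the upright, 10.5 mm above slot_sill. Lowered, the pin lands on them with hook_root about 12 mm above slot_sill, and the released bracket hangs there. Pressing with some 12 to 20 N on the lip forces the pin through; the necks then rest on the slot sills and the noses hold the pin. Over 75 N between bracket and upright (a 60 N press) is ramming.
- wrench: Bystander: flat steel cone wrench, 170 long, 4 thick. Origin: centre of its underside, x along it.
- tub: Bystander: blue tub with a white twist cap, 56 diameter, 64 tall. Origin: centre of its underside.
- multitool: Bystander: flat silver bottle-opener-shaped multitool, 100 long, 35 wide, 5 thick. Origin: near the centre of its underside, x along it.
- stay_clip: Bystander, fixed: wooden block 60 x 50 x 18 with a spring clip that holds a thin black mudguard stay upright, 296 tall in all. Origin: centre of its underside.
Things that resemble listed ones, but are neither listed nor needed, are in the scene too. There is more than one size of the upright; the job needs the largest.

How it is judged:
By the outcome, as a careful person would: the job done as asked, in the order asked, and still so for the second after the job is handed in, with the robot touching nothing.
It also fails if it takes over 48 s, if anything falls off the work surface, if the arm or the gripper's body presses on something with over 40 N, if the wrist force passes 120 N, or if a joint passes its speed limit or range.

## Working session

There is one attempt and no reset: what is moved stays moved. The work goes in short steps, Python scripts to look and compute and a shell command to move; the robot and the scene stay as the last step left them, time stands still between calls to the robot, and variables do not carry over. Pictures are saved under pics/ and viewed, and the job is handed in when it is done.

```bash
mkdir -p pics; ls; python3 - <<'E'
from rig import monitor, vision, r
import cv2,numpy as np
print(monitor.sense())
for n in ("scene","side","wrist"):
    p,d=vision.grab_frame(n); cv2.imwrite(f"pics/{n}0.png",p); np.save(f"pics/{n}0.npy",d)
    c=vision.camera_params(n); print(n,c)
    np.save(f"pics/{n}0_cam.npy",c,allow_pickle=True)
print(r.grip_point_offset)
E
```

```text
pics
{'clock': 0.0, 'qpos': array([-2.36980659e-03,  3.53613034e-01,  1.63417573e+00, -1.50253276e-05,
        1.15520400e+00, -2.36842208e-03]), 'qvel': array([-0.00099919, -0.00070786, -0.00066367, -0.00127756, -0.00039356,
       -0.00115707]), 'joint_efforts': array([-2.03471049e-03, -6.05236173e+01, -3.42063046e+01, -2.62302356e-04,
        9.48130677e-03,  3.61521288e-06]), 'eef_pos': array([6.24499849e+02, 1.53467030e-02, 2.30565818e+02]), 'tcp_rot': array([3.14158223e+00, 1.40013850e-03, 4.68402477e-06]), 'contact_force': array([ 0.54273418,  1.08901054, -0.0217265 ]), 'wrist_torque': array([0.00066975, 0.02892271, 0.01326286]), 'opening': 1.0028462859312977}
scene {'fx': 414.60455099233263, 'fy': 414.60455099233263, 'cx': 273.5113608226708, 'cy': 213.72966388847388, 'distortion': array([-0.0323746,  0.       ,  0.       ,  0.       ,  0.       ]), 'R': array([[ 0.28017781,  0.95991348,  0.00815518],
       [ 0.62267338, -0.17526592, -0.76260063],
       [-0.7306013 ,  0.21874178, -0.64681819]]), 't': array([-205.71878235, -251.19930402, 1379.43277462])}
side {'fx': 518.8225727018695, 'fy': 518.8225727018695, 'cx': 268.4857384246273, 'cy': 213.497394099998, 'distortion': array([-0.06492865,  0.        ,  0.        ,  0.        ,  0.        ]), 'R': array([[ 0.91532792, -0.40237692,  0.01635893],
       [-0.20678846, -0.50448426, -0.83829241],
       [ 0.34556234,  0.76392961, -0.54497543]]), 't': array([-509.26100871,  263.60787599, 1016.99154581])}
wrist {'fx': 301.41452244423834, 'fy': 301.41452244423834, 'cx': 281.7360935864435, 'cy': 210.55678081770742, 'distortion': array([-0.02743356,  0.        ,  0.        ,  0.        ,  0.        ]), 'R': array([[ 9.99998594e-01,  2.63974413e-04, -1.65610982e-03],
       [ 7.52683560e-04, -9.53128434e-01,  3.02565070e-01],
       [-1.49861592e-03, -3.02565891e-01, -9.53127293e-01]]), 't': array([-624.08894918,  -40.21968297,  380.6119452 ])}
18.700000000000003
```

View pics/scene0.png

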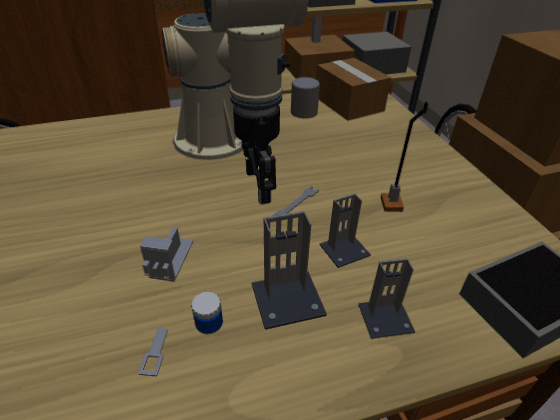

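View pics/side0.png

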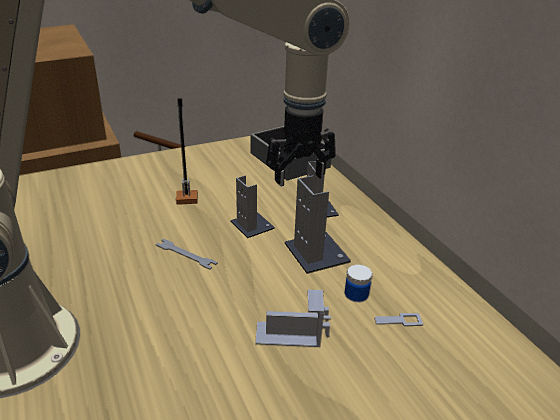

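View pics/wrist0.png

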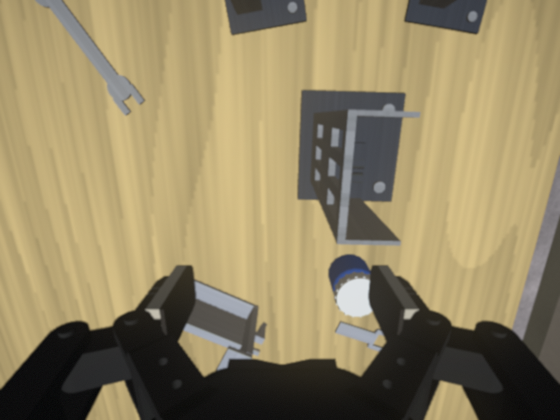

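Candidates for the upright: scene (287,260) large, (345,225) and (388,295) smaller. I take the large one. The only bracket is at scene (165,255) / side (290,325), with its hooks pointing away from the robot. Next I check with a close crop and measure the depth clouds.

```bash
cat > h.py <<'E'
import numpy as np,cv2
def cloud(p,d,c):
    K=np.array([[c['fx'],0,c['cx']],[0,c['fy'],c['cy']],[0,0,1]])
    v,u=np.nonzero(d>0)
    n=cv2.undistortPoints(np.stack([u,v],1).astype(float)[:,None],K,np.array(c['distortion']))[:,0]
    z=d[v,u]; X=np.c_[n*z[:,None],z]
    W=(X-c['t'])@c['R']
    return W,u,v
def load(n,k):
    return cv2.imread(f"pics/{n}{k}.png"),np.load(f"pics/{n}{k}.npy"),np.load(f"pics/{n}{k}_cam.npy",allow_pickle=True).item()
def proj(X,c):
    K=np.array([[c['fx'],0,c['cx']],[0,c['fy'],c['cy']],[0,0,1]])
    return cv2.projectPoints(np.atleast_2d(X).astype(float),cv2.Rodrigues(c['R'])[0],np.array(c['t'],float),K,np.array(c['distortion']))[0][:,0]
E
python3 - <<'E'
from h import *
for n in("scene","side","wrist"):
    p,d,c=load(n,0); W,u,v=cloud(p,d,c)
    t=W[(abs(W[:,2])<15)&(W[:,0]>300)&(W[:,0]<900)&(abs(W[:,1])<400)]; print(n,"table",np.median(t[:,2]),t[:,2].std())
    pts={'scene':[(287,260),(165,255),(345,225),(388,295),(270,225),(304,225),(180,240),(150,250)],'side':[(312,200),(290,325),(317,300),(247,200),(265,340),(315,188),(298,180)],'wrist':[(345,160),(218,320),(345,112),(342,240),(360,113)]}[n]
    for q in pts:
        m=(u==q[0])&(v==q[1]); print(q,W[m].round(1))
p,d,c=load("scene",0)
a=cv2.resize(p[185:320,120:320],None,fx=3.9,fy=3.9,interpolation=2);cv2.imwrite("pics/cropA.png",a)
p,d,c=load("side",0)
a=cv2.resize(p[165:360,240:380],None,fx=3,fy=3,interpolation=2);cv2.imwrite("pics/cropB.png",a)
E
```

```text
scene table 0.7239342134293505 2.439354989350969
(287, 260) [[664.9  48.5  77.3]]
(165, 255) [[ 587.1 -191.6   82. ]]
(345, 225) [[521.3 251.5   0.9]]
(388, 295) [[779.1 227.6  39.1]]
(270, 225) [[469.7  67.9   1. ]]
(304, 225) [[673.3  76.9 174.5]]
(180, 240) [[ 468.3 -157.6    6.1]]
(150, 250) [[ 572.6 -219.7   90.3]]
side table 0.9385704811623948 2.2607385384612337
(312, 200) [[659.4   2.9 185.6]]
(290, 325) [[ 518.8 -190.6   36. ]]
(317, 300) [[ 565.6 -207.6  100.7]]
(247, 200) [[575.3 180.8 104. ]]
(265, 340) [[ 468.9 -181.4    4.9]]
(315, 188) [[773.4 189.6  90.5]]
(298, 180) [[660.6  76.  197.9]]
wrist table 0.8468172723357599 2.207264567095992
(345, 160) [[661.   52.2 199.3]]
(218, 320) [[ 538.2 -186.3   32.9]]
(345, 112) [[660.3  78.8 194.6]]
(342, 240) [[662.1   2.6 200.2]]
(360, 113) [[667.6  78.2 199.6]]
```

View pics/cropA.png

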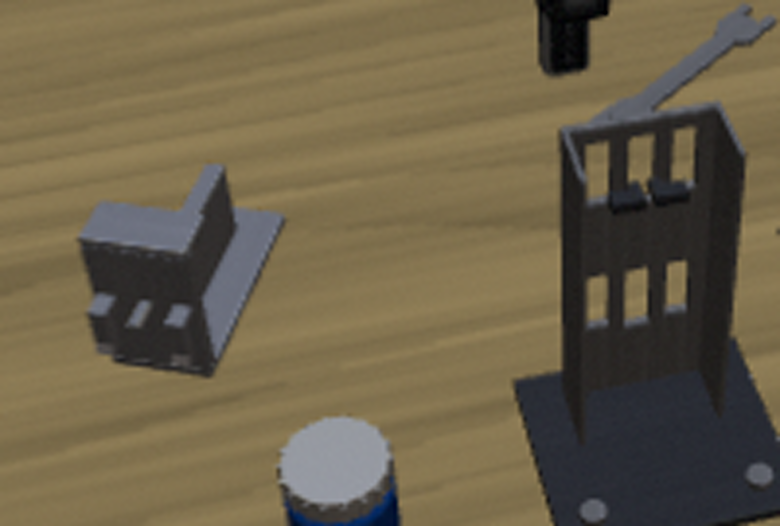

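View pics/cropB.png

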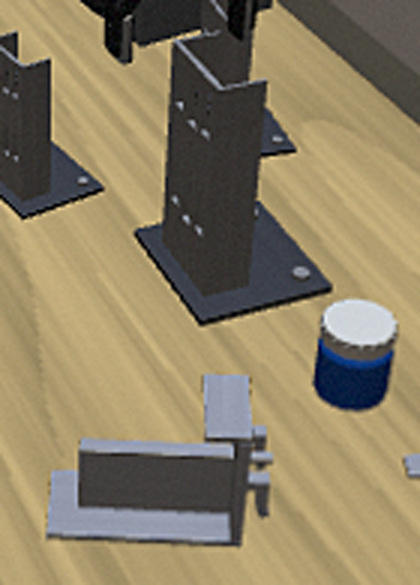

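The crops show the tall (200) upright and the bracket standing on its arm, hooks towards +x. Now a model fit (box signed distance) to the clouds.

```bash
cat > fit.py <<'E'
from h import *
from scipy.optimize import least_squares
BR=np.array([[-65,65,-30,30,0,6],[57,65,-30,30,0,94],[-45,57,-6,6,6,60],[35,65,-30,30,94,100]],float)
def boxes_up():
    b=[[0,5,-40,40,8,200]]
    b+= [[0,40,-40,-37,8,200],[0,40,37,40,8,200],[-15,105,-65,65,0,8]]
    return np.array(b,float)
def sdf(P,B):
    out=np.full(len(P),1e9)
    for b in B:
        lo,hi=b[::2],b[1::2]; c=(lo+hi)/2; h=(hi-lo)/2
        q=abs(P-c)-h
        s=np.linalg.norm(np.maximum(q,0),axis=1)+np.minimum(q.max(1),0)
        out=np.minimum(out,s)
    return out
def loc(W,x,z0=0):
    c,s=np.cos(x[2]),np.sin(x[2])
    d=W-[x[0],x[1],z0]
    return np.c_[c*d[:,0]+s*d[:,1],-s*d[:,0]+c*d[:,1],d[:,2]]
def fit(W,B,x0,sel,zfree=True):
    x=np.array(list(x0)+[0.])
    for th in (15,8,5,4):
        L=loc(W,x,x[3]); m=sel(L)&(abs(sdf(L,B))<th); P=W[m]
        f=lambda y: sdf(loc(P,y,y[3]),B)
        r=least_squares(f,x,loss='soft_l1',f_scale=1.0,x_scale=[1,1,.01,1]); x=r.x
    return x,m.sum(),np.sqrt(np.mean(f(x)**2))
E
python3 - <<'E'
from fit import *
for n in("scene","side","wrist"):
    p,d,c=load(n,0); W,u,v=cloud(p,d,c)
    W=W[(W[:,0]>350)&(W[:,0]<900)&(abs(W[:,1])<350)&(W[:,2]>3)&(W[:,2]<215)]
    W1=W
    x=fit(W,BR,(515,-190,-.2),lambda L:(L[:,2]>3)&(abs(L[:,1])<45)&(abs(L[:,0])<80)&(L[:,2]<110)&(L[:,0]<66)); print(n,"br",x[0].round(3),x[1],x[2].round(2))
    B=boxes_up()[[0,3]]
    x=fit(W,boxes_up(),(660,40,0),lambda L:(L[:,0]>-25)&(L[:,0]<6)&(abs(L[:,1])<48)&(L[:,2]>15)); print(n,"up(face)",x[0].round(3),x[1],x[2].round(2))
    x=fit(W,boxes_up()[3:],(660,40,0),lambda L:(L[:,0]>-25)&(L[:,0]<112)&(abs(L[:,1])<72)&(L[:,2]<11)); print(n,"up(base)",x[0].round(3),x[1],x[2].round(2))
    
E
```

```text
scene br [ 5.23910e+02 -1.73535e+02 -4.83000e-01  5.69000e-01] 1313 1.17
scene up(face) [ 6.59453e+02  4.02200e+01 -1.80000e-02  1.15700e+00] 1324 0.79
scene up(base) [ 6.60025e+02  3.99840e+01 -2.20000e-02  6.60000e-01] 2495 1.18
side br [ 5.13338e+02 -1.93795e+02 -4.62000e-01  6.81000e-01] 2257 1.48
side up(face) [ 6.59347e+02  4.00460e+01 -2.50000e-02  1.68200e+00] 1171 1.07
side up(base) [ 6.59085e+02  3.96090e+01 -1.90000e-02  8.22000e-01] 930 1.47
wrist br [ 5.11393e+02 -1.79506e+02 -4.62000e-01  9.27000e-01] 3353 0.93
wrist up(face) [ 6.59472e+02  4.02050e+01 -2.40000e-02  7.51000e-01] 4305 0.66
wrist up(base) [ 6.59442e+02  3.92330e+01 -2.10000e-02  6.38000e-01] 6329 0.78
```

```bash
python3 - <<'E'
from fit import *
S={}
for n in("scene","side","wrist"):
    p,d,c=load(n,0); W,u,v=cloud(p,d,c)
    S[n]=W[(W[:,0]>400)&(W[:,0]<620)&(W[:,1]<-100)&(W[:,1]>-280)&(W[:,2]>3)&(W[:,2]<115)]
    print(n,len(S[n]))
sel=lambda L:(L[:,2]>3)&(abs(L[:,1])<50)&(abs(L[:,0])<90)&(L[:,2]<110)&(L[:,0]<67)
A=np.concatenate([w[::max(1,len(w)//2000)] for w in S.values()])
best=None
for yaw in(-.6,-.5,-.4,-.3,-.2):
  for y in (-195,-185,-175):
   for X in (510,520,530):
    x=fit(A,BR,(X,y,yaw),sel)
    k=x[1]-0*x[2]
    if best is None or k>best[1]: best=x; print(yaw,X,y,x[0].round(3),x[1],x[2])
for n in S:
    x=fit(S[n],BR,best[0][:3],sel); print(n,x[0].round(3),x[1],x[2])
X=best[0]; c,s=np.cos(X[2]),np.sin(X[2])
def w(q): return np.array([X[0]+c*q[0]-s*q[1],X[1]+s*q[0]+c*q[1],q[2]])
print(w((5,0,46)))
for n in S:
    p,d,cc=load(n,0)
    q=[(65,-30,100),(65,30,100),(35,-30,100),(35,30,100),(-65,-30,6),(-65,30,6),(-45,-6,60),(-45,6,60),(65,-30,0),(83,0,54)]
    for (a,b) in proj(np.array([w(t) for t in q]),cc): cv2.circle(p,(int(round(a)),int(round(b))),2,(0,0,255),-1)
    a,b=proj(w((5,0,46)),cc)[0]; a,b=int(a),int(b)
    cv2.imwrite(f"pics/ov_{n}.png",cv2.resize(p[max(0,b-70):b+70,max(0,a-90):a+90],None,fx=3,fy=3))
E
python3 -c "
import cv2,numpy as np
a=[cv2.resize(cv2.imread(f'pics/ov_{n}.png'),(400,300)) for n in('scene','side','wrist')]
cv2.imwrite('pics/ov.png',np.vstack([np.hstack(a[:2]),np.hstack([a[2],a[2]*0])]))"
```

```text
scene 1921
side 3035
wrist 3872
-0.6 510 -195 [ 5.18975e+02 -1.83425e+02 -4.61000e-01  8.50000e-01] 7645 0.9767883102736921
-0.6 530 -195 [ 5.18978e+02 -1.83425e+02 -4.61000e-01  8.50000e-01] 7646 0.9769844773428191
scene [ 5.19165e+02 -1.83783e+02 -4.61000e-01  6.83000e-01] 1598 0.9509078273812357
side [ 5.18784e+02 -1.83342e+02 -4.62000e-01  7.97000e-01] 2425 1.284466745515466
wrist [ 5.18523e+02 -1.83047e+02 -4.64000e-01  9.30000e-01] 3635 0.6909115804810522
[ 523.45563616 -185.64969182   46.        ]
```

View pics/ov.png

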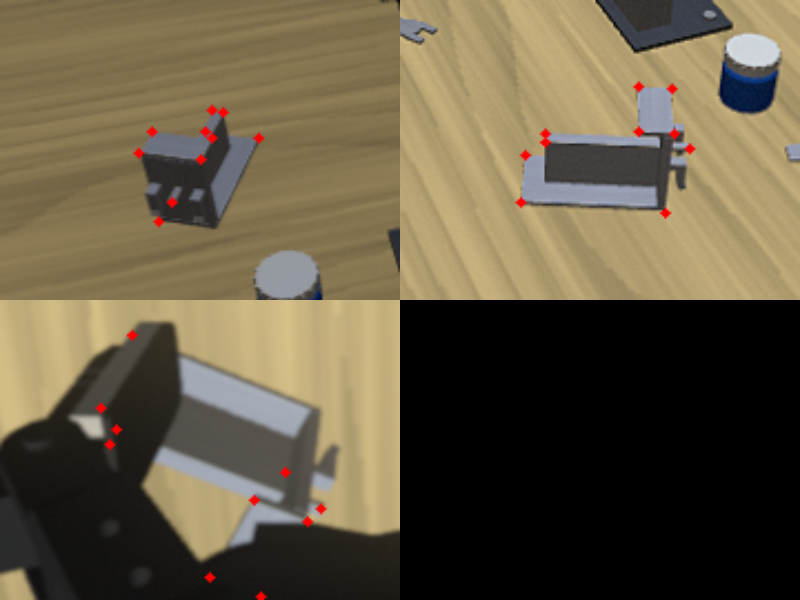

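Fits from all three cameras agree to under 1 mm: bracket at (518.8, -183.4), yaw -0.462, and upright at (659.4, 40.1), yaw -0.022. The bracket's lip would foul the gripper body if I gripped at z=46 (body begins at z=100). So I grip slightly higher and further back, at x≈2, z≈50.

```bash
python3 -m inch '[{"dp":[-30,60,0],"angular":[0,0,-0.12],"fingers":0},{"dp":[-60,120,0],"angular":[0,0,-0.24],"fingers":0},{"dp":[-104,184,0],"angular":[0,0,-0.36],"fingers":0},{"dp":[-104,184,0],"angular":[0,0,-0.6],"fingers":0},{"dp":[-104,184,0],"angular":[0,0,-0.8],"fingers":0},{"dp":[-104,184,0],"angular":[0,0,-1.0],"fingers":0},{"dp":[-104,184,0],"angular":[0,0,-1.109],"fingers":0},{"dp":[-104,184,0],"angular":[0,0,-1.109],"fingers":0},{"dp":[-104,184,0],"angular":[0,0,-1.109],"fingers":0},{"dp":[-104,184,0],"angular":[0,0,-1.109],"fingers":0},{"dp":[-104,184,0],"angular":[0,0,-1.109],"fingers":0},{"dp":[-104,184,0],"angular":[0,0,-1.109],"fingers":0}]' 60
```

```text
clock: 1.15
eef_pos: [521.0, -183.9, 231.2]
tcp_rot: [-3.141, 0.0, 1.105]
contact_force: [0.6, 0.8, -0.0]
opening: 0.999
```

```bash
python3 -m inch '[{"dp":[0,0,35],"angular":[0,0,0],"fingers":0},{"dp":[0,0,70],"angular":[0,0,0],"fingers":0},{"dp":[0,0,105],"angular":[0,0,0],"fingers":0},{"dp":[0,0,130],"angular":[0,0,0],"fingers":0},{"dp":[0,0,150],"angular":[0,0,0],"fingers":0},{"dp":[0,0,165],"angular":[0,0,0],"fingers":0},{"dp":[0,0,175],"angular":[0,0,0],"fingers":0},{"dp":[0,0,180],"angular":[0,0,0],"fingers":0},{"dp":[0,0,180],"angular":[0,0,0],"fingers":0},{"dp":[0,0,180],"angular":[0,0,0],"fingers":0}]' 60; python3 - <<'E'
from rig import vision
import cv2
from h import *
for n in("side","wrist"):
    p,d=vision.grab_frame(n); cv2.imwrite(f"pics/{n}1.png",p)
a=cv2.imread("pics/side1.png")[200:400,180:400];b=cv2.imread("pics/wrist1.png")
cv2.imwrite("pics/c1.png",np.hstack([cv2.resize(a,(400,364)),cv2.resize(b,(400,364))]))
E
```

```text
clock: 1.98
eef_pos: [521.5, -184.1, 51.8]
tcp_rot: [3.141, -0.0, 1.108]
contact_force: [0.5, -0.3, 0.2]
opening: 1.0
```

View pics/c1.png

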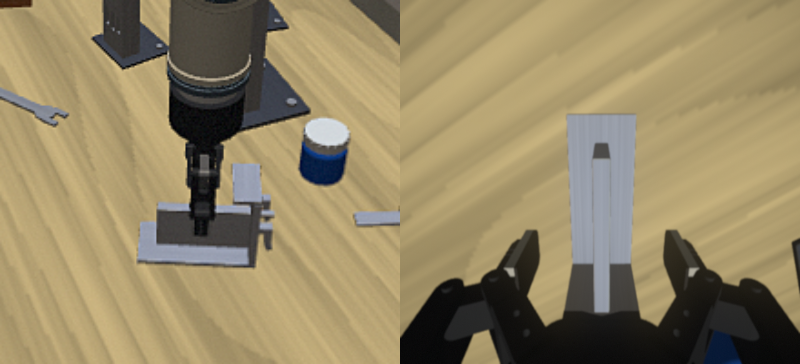

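The rib is centred between the pads (wrist view around (601,240)) and the body is clear of the lip. Lower the last 20 mm and close.

```bash
python3 -m inch '[{"dp":[0,0,10],"angular":[0,0,0],"fingers":0},{"dp":[0,0,20],"angular":[0,0,0],"fingers":0},{"dp":[0,0,20.5],"angular":[0,0,0],"fingers":0},{"dp":[0,0,20.5],"angular":[0,0,0],"fingers":120},{"dp":[0,0,20.5],"angular":[0,0,0],"fingers":200},{"dp":[0,0,20.5],"angular":[0,0,0],"fingers":255},{"dp":[0,0,20.5],"angular":[0,0,0],"fingers":255},{"dp":[0,0,20.5],"angular":[0,0,0],"fingers":255},{"dp":[0,0,20.5],"angular":[0,0,0],"fingers":255},{"dp":[0,0,20.5],"angular":[0,0,0],"fingers":255},{"dp":[0,0,20.5],"angular":[0,0,0],"fingers":255},{"dp":[0,0,20.5],"angular":[0,0,0],"fingers":255}]' 60; python3 -m inch '[{"dp":[0,0,0],"angular":[0,0,0],"fingers":255},{"dp":[0,0,0],"angular":[0,0,0],"fingers":255},{"dp":[0,0,0],"angular":[0,0,0],"fingers":255}]' 60
```

```text
clock: 3.08
eef_pos: [521.3, -184.0, 31.1]
tcp_rot: [3.141, -0.0, 1.109]
contact_force: [-0.4, 0.5, 5.1]
opening: 0.126
clock: 3.33
eef_pos: [521.3, -184.0, 31.1]
tcp_rot: [3.141, -0.0, 1.109]
contact_force: [-0.6, 0.4, 6.3]
opening: 0.128
```

```bash
python3 -m inch '[{"dp":[0,0,-10],"angular":[0,0,0],"fingers":255},{"dp":[0,0,-30],"angular":[0,0,0],"fingers":255},{"dp":[0,0,-60],"angular":[0,0,0],"fingers":255},{"dp":[0,0,-90],"angular":[0,0,0],"fingers":255},{"dp":[0,0,-115],"angular":[0,0,0],"fingers":255},{"dp":[0,0,-128],"angular":[0,0,0],"fingers":255},{"dp":[0,0,-128],"angular":[0,0,0],"fingers":255},{"dp":[0,0,-128],"angular":[0,0,0],"fingers":255}]' 60
python3 -m inch '[{"dp":[10,-3.3,0],"angular":[0,0,-0.04],"fingers":255},{"dp":[35,-11.6,0],"angular":[0,0,-0.1],"fingers":255},{"dp":[65,-21.5,0],"angular":[0,0,-0.17],"fingers":255},{"dp":[100,-33,0],"angular":[0,0,-0.24],"fingers":255},{"dp":[135,-44.6,0],"angular":[0,0,-0.31],"fingers":255},{"dp":[165,-54.5,0],"angular":[0,0,-0.37],"fingers":255},{"dp":[190,-62.7,0],"angular":[0,0,-0.41],"fingers":255},{"dp":[208,-68.6,0],"angular":[0,0,-0.43],"fingers":255},{"dp":[217.2,-71.7,0],"angular":[0,0,-0.44],"fingers":255},{"dp":[217.2,-71.7,0],"angular":[0,0,-0.44],"fingers":255},{"dp":[217.2,-71.7,0],"angular":[0,0,-0.44],"fingers":255}]' 60
python3 - <<'E'
from rig import vision,monitor
import cv2
from fit import *
print({k:monitor.sense()[k] for k in('eef_pos','tcp_rot','contact_force')})
for n in("scene","side","wrist"):
    p,d=vision.grab_frame(n); cv2.imwrite(f"pics/{n}2.png",p); np.save(f"pics/{n}2.npy",d); np.save(f"pics/{n}2_cam.npy",vision.camera_params(n),allow_pickle=True)
cv2.imwrite("pics/c2.png",np.vstack([np.hstack([cv2.resize(cv2.imread(f"pics/{n}2.png"),(400,300)) for n in q]) for q in(("scene","side"),("wrist","wrist"))]))
E
```

```text
clock: 4.0
eef_pos: [520.9, -184.0, 159.1]
tcp_rot: [3.141, -0.0, 1.109]
contact_force: [0.5, 0.1, -3.5]
opening: 0.13
clock: 4.92
eef_pos: [552.7, 42.5, 157.6]
tcp_rot: [-3.139, 0.001, 1.55]
contact_force: [0.4, 0.5, -3.2]
opening: 0.126
{'eef_pos': array([552.73261543,  42.49224734, 157.6484    ]), 'tcp_rot': array([-3.13941159e+00,  5.35152070e-04,  1.55031135e+00]), 'contact_force': array([ 0.3814843,  0.450723 , -3.2308505])}
```

View pics/c2.png

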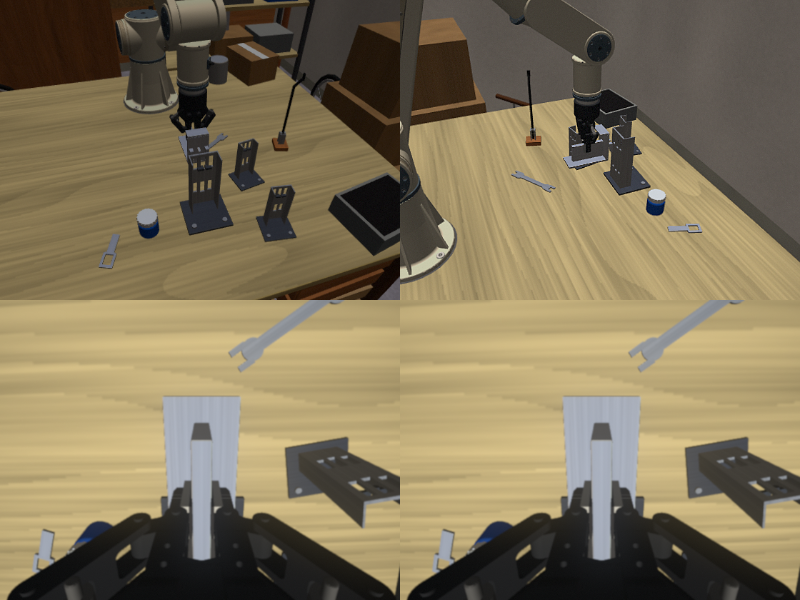

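The bracket is held level in front of the upright. Now a 6-DOF fit of the held bracket.

```bash
cat > fit6.py <<'E'
from fit import *
from scipy.spatial.transform import Rotation as Ro
UP=np.array([659.4,40.1,-0.022])
def loc6(W,x): return (W-x[:3])@Ro.from_euler('ZYX',x[3:6]).as_matrix()
def fit6(A,x0):
    x=np.array(x0,float)
    for th in (12,7,4,4):
        L=loc6(A,x); m=(abs(sdf(L,BR))<th)&(L[:,0]<66); 
        # exclude gripper zone
        m&=~((abs(L[:,0]-2)<28)&(abs(L[:,1])<60)&(L[:,2]>20))
        m&=~((L[:,2]>97)&(L[:,0]<48))|(abs(L[:,2]-100)<3)
        P=A[m]; f=lambda y:sdf(loc6(P,y),BR)
        x=least_squares(f,x,loss='soft_l1',f_scale=.8,x_scale=[1,1,1,.01,.01,.01]).x
    return x,m.sum(),np.sqrt(np.mean(f(x)**2))
def run(k,x0,zoff=0.8):
    S={}
    for n in("scene","side","wrist"):
        p,d,c=load(n,k); W,u,v=cloud(p,d,c)
        S[n]=W[(np.linalg.norm(W-np.array(x0[:3])-[0,0,45],axis=1)<130)]
    A=np.concatenate([w for w in S.values()])
    g=fit6(A,x0)
    for n,w in [('all',A)]+list(S.items()):
        x,m,r=fit6(w,g[0]); print(n,x.round(3),m,round(r,2))
        hr=Ro.from_euler('ZYX',x[3:6]).apply([65,0,50])+x[:3]
        c,s=np.cos(UP[2]),np.sin(UP[2]); d=hr[:2]-UP[:2]
        print("   hook_root in upright: x %.1f y %.1f above sill(150+zoff) %.1f; yaw %.4f pitch %.4f roll %.4f"%(c*d[0]+s*d[1],-s*d[0]+c*d[1],hr[2]-150-zoff,x[3]-UP[2],x[4],x[5]))
    return g[0]
E
python3 -c "
from fit6 import *
run(2,[550.2,42.5,127.5,-.022,0,0])"
```

```text
all [ 5.50293e+02  4.16890e+01  1.27733e+02 -1.80000e-02  3.00000e-03
 -0.00000e+00] 16214 0.71
   hook_root in upright: x -44.0 y -0.6 above sill(150+zoff) 26.7; yaw 0.0038 pitch 0.0030 roll -0.0002
scene [ 5.49677e+02  4.22410e+01  1.27481e+02 -1.90000e-02  5.00000e-03
  2.00000e-03] 1076 0.78
   hook_root in upright: x -44.5 y -0.2 above sill(150+zoff) 26.3; yaw 0.0030 pitch 0.0052 roll 0.0019
side [ 5.49892e+02  4.19900e+01  1.27743e+02 -2.20000e-02  5.00000e-03
 -1.00000e-03] 1651 1.24
   hook_root in upright: x -44.3 y -0.4 above sill(150+zoff) 26.6; yaw 0.0005 pitch 0.0048 roll -0.0011
wrist [ 5.50459e+02  4.08920e+01  1.27758e+02 -2.30000e-02  3.00000e-03
  0.00000e+00] 13400 0.58
   hook_root in upright: x -43.8 y -1.7 above sill(150+zoff) 26.8; yaw -0.0011 pitch 0.0025 roll 0.0004
```

```bash
python3 -m inch '[{"dp":[0.4,5,-1.8],"angular":[0,0,0],"fingers":255},{"dp":[0.4,10,-1.8],"angular":[0,0,0],"fingers":255},{"dp":[0.4,15,-1.8],"angular":[0,0,0],"fingers":255},{"dp":[0.4,20,-1.8],"angular":[0,0,0],"fingers":255},{"dp":[0.4,20,-1.8],"angular":[0,0,0],"fingers":255},{"dp":[0.4,20,-1.8],"angular":[0,0,0],"fingers":255},{"dp":[0.4,20,-1.8],"angular":[0,0,0],"fingers":255}]' 60
python3 - <<'E'
from rig import vision,monitor
import cv2
from fit6 import *
s=monitor.sense();print({k:s[k] for k in('eef_pos','tcp_rot','contact_force')})
for n in("scene","side","wrist"):
    p,d=vision.grab_frame(n); cv2.imwrite(f"pics/{n}3.png",p); np.save(f"pics/{n}3.npy",d); np.save(f"pics/{n}3_cam.npy",vision.camera_params(n),allow_pickle=True)
x=run(3,[570.2,42,129.5,-.022,0,0])
for n,(dx) in (("scene",0),("side",0),("wrist",0)):
    p,d,c=load(n,3); W,u,v=cloud(p,d,c)
    W=W[(W[:,0]>600)&(W[:,0]<800)&(abs(W[:,1]-40)<90)&(W[:,2]>3)&(W[:,2]<215)]
    y=fit(W,boxes_up(),UP,lambda L:(L[:,0]>-8)&(L[:,0]<6)&(abs(L[:,1])<48)&(L[:,2]>15)); print(n,"up",y[0].round(3),y[1],y[2].round(2))
p=cv2.imread("pics/side3.png")[120:300,220:360];q=cv2.imread("pics/scene3.png")[150:330,220:360]
cv2.imwrite("pics/c3.png",np.hstack([cv2.resize(t,(400,514)) for t in (p,q)]))
E
```

```text
clock: 5.65
eef_pos: [573.4, 42.3, 160.4]
tcp_rot: [-3.141, 0.0, 1.549]
contact_force: [-0.7, -1.2, -3.3]
opening: 0.13
{'eef_pos': array([573.37282611,  42.31669406, 160.38621678]), 'tcp_rot': array([-3.14099825e+00,  5.60202238e-05,  1.54895969e+00]), 'contact_force': array([-0.69578294, -1.22563033, -3.25399137])}
all [ 5.70643e+02  4.21930e+01  1.29962e+02 -2.10000e-02  1.00000e-03
 -0.00000e+00] 16092 0.7
   hook_root in upright: x -23.7 y 0.2 above sill(150+zoff) 29.1; yaw 0.0008 pitch 0.0010 roll -0.0001
scene [ 5.70576e+02  4.24040e+01  1.30190e+02 -2.50000e-02  3.00000e-03
  3.00000e-03] 1080 0.79
   hook_root in upright: x -23.7 y -0.0 above sill(150+zoff) 29.2; yaw -0.0030 pitch 0.0028 roll 0.0031
side [ 5.70417e+02  4.23510e+01  1.30315e+02 -2.10000e-02  2.00000e-03
 -0.00000e+00] 1634 1.27
   hook_root in upright: x -23.9 y 0.4 above sill(150+zoff) 29.4; yaw 0.0012 pitch 0.0019 roll -0.0001
wrist [ 5.70636e+02  4.19830e+01  1.29921e+02 -2.00000e-02  2.00000e-03
  0.00000e+00] 13394 0.58
   hook_root in upright: x -23.7 y 0.0 above sill(150+zoff) 29.0; yaw 0.0017 pitch 0.0019 roll 0.0003
scene up [ 6.59348e+02  4.02880e+01 -2.20000e-02  6.99000e-01] 1238 0.78
side up [ 6.59233e+02  3.93430e+01 -2.40000e-02  1.30300e+00] 931 1.01
wrist up [ 6.594e+02  4.010e+01 -2.200e-02  0.000e+00] 0 nan
  return _methods._mean(a, axis=axis, dtype=dtype,
  ret = ret.dtype.type(ret / rcount)
```

View pics/c3.png

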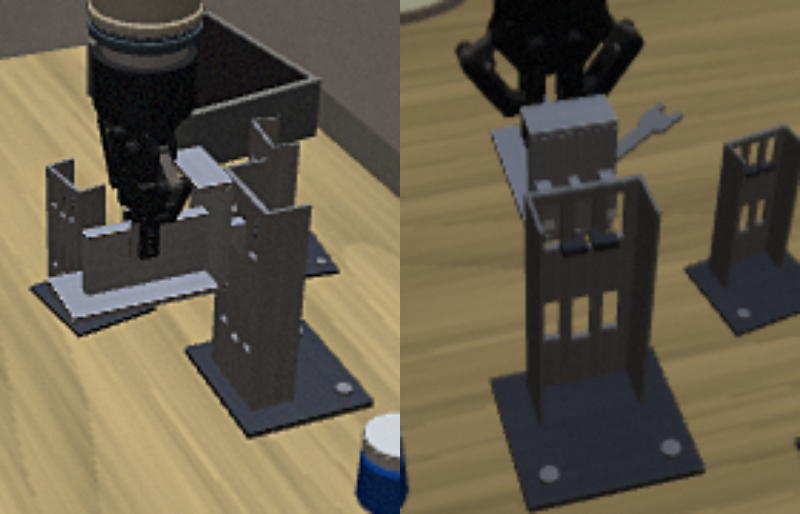

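Aligned: hook_root is at y≈0, 29 mm above the sill, yaw error under 0.002 rad. Now push in slowly.

```bash
python3 -m inch '[{"dp":[0,3,0],"angular":[0,0,0],"fingers":255},{"dp":[0,6,0],"angular":[0,0,0],"fingers":255},{"dp":[0,9,0],"angular":[0,0,0],"fingers":255},{"dp":[0,12,0],"angular":[0,0,0],"fingers":255},{"dp":[0,12,0],"angular":[0,0,0],"fingers":255}]' 60; python3 -m inch '[{"dp":[0,3,0],"angular":[0,0,0],"fingers":255},{"dp":[0,6,0],"angular":[0,0,0],"fingers":255},{"dp":[0,9,0],"angular":[0,0,0],"fingers":255},{"dp":[0,9,0],"angular":[0,0,0],"fingers":255}]' 60
```

```text
clock: 6.22
eef_pos: [586.4, 42.1, 160.6]
tcp_rot: [3.141, -0.0, 1.549]
contact_force: [0.4, 0.1, -3.7]
opening: 0.126
clock: 6.55
eef_pos: [595.4, 41.9, 160.6]
tcp_rot: [3.141, -0.0, 1.549]
contact_force: [1.5, 0.5, -3.2]
opening: 0.129
```

```bash
python3 -m inch '[{"dp":[0,0.7,0],"angular":[0,0,0],"fingers":255},{"dp":[0,1.4,0],"angular":[0,0,0],"fingers":255},{"dp":[0,1.4,0],"angular":[0,0,0],"fingers":255},{"dp":[0,1.4,0],"angular":[0,0,0],"fingers":255}]' 60; python3 - <<'E'
from rig import vision,monitor
from fit6 import *
s=monitor.sense();print(s['contact_force'])
for n in("scene","side","wrist"):
    p,d=vision.grab_frame(n); cv2.imwrite(f"pics/{n}4.png",p); np.save(f"pics/{n}4.npy",d); np.save(f"pics/{n}4_cam.npy",vision.camera_params(n),allow_pickle=True)
run(4,[593.7,41.8,129.9,-.022,0,0])
p=cv2.imread("pics/side4.png")[120:300,220:360];q=cv2.imread("pics/scene4.png")[180:290,240:330]
cv2.imwrite("pics/c4.png",np.hstack([cv2.resize(t,(400,500),interpolation=2) for t in (p,q)]))
E
```

```text
clock: 6.88
eef_pos: [595.9, 41.8, 160.6]
tcp_rot: [-3.141, 0.0, 1.549]
contact_force: [-0.4, 0.6, -3.3]
opening: 0.13
[-0.42673382  0.557517   -3.30945765]
all [ 5.93271e+02  4.16380e+01  1.30050e+02 -2.00000e-02  0.00000e+00
 -0.00000e+00] 15880 0.7
   hook_root in upright: x -1.1 y 0.3 above sill(150+zoff) 29.2; yaw 0.0024 pitch 0.0004 roll -0.0003
scene [ 5.93201e+02  4.14110e+01  1.30268e+02 -2.40000e-02  1.00000e-03
 -3.00000e-03] 873 0.8
   hook_root in upright: x -1.2 y -0.1 above sill(150+zoff) 29.4; yaw -0.0023 pitch 0.0007 roll -0.0034
side [ 5.93121e+02  4.18300e+01  1.30478e+02 -1.90000e-02  1.00000e-03
  1.00000e-03] 1609 1.26
   hook_root in upright: x -1.3 y 0.4 above sill(150+zoff) 29.6; yaw 0.0025 pitch 0.0009 roll 0.0012
wrist [ 5.93250e+02  4.14930e+01  1.29991e+02 -2.10000e-02  2.00000e-03
  0.00000e+00] 13393 0.58
   hook_root in upright: x -1.1 y 0.0 above sill(150+zoff) 29.1; yaw 0.0012 pitch 0.0017 roll 0.0002
```

View pics/c4.png

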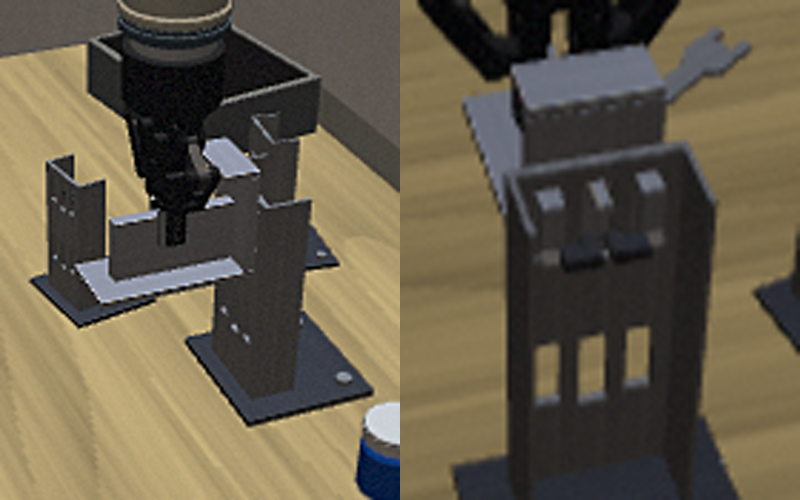

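The scene crop shows both hooks and the pin through the upper slots, at (550,197), (600,190) and (650,182). Close the last ~1 mm and lower.

```bash
python3 -m inch '[{"dp":[0,0.8,0],"angular":[0,0,0],"fingers":255},{"dp":[0,0.8,0],"angular":[0,0,0],"fingers":255},{"dp":[0,0.8,0],"angular":[0,0,0],"fingers":255}]' 60; python3 -m inch '[{"dp":[0,0,2],"angular":[0,0,0],"fingers":255},{"dp":[0,0,4],"angular":[0,0,0],"fingers":255},{"dp":[0,0,6],"angular":[0,0,0],"fingers":255},{"dp":[0,0,7],"angular":[0,0,0],"fingers":255},{"dp":[0,0,7],"angular":[0,0,0],"fingers":255}]' 60;  python3 -m inch '[{"dp":[0,0,2],"angular":[0,0,0],"fingers":255},{"dp":[0,0,4],"angular":[0,0,0],"fingers":255},{"dp":[0,0,6],"angular":[0,0,0],"fingers":255},{"dp":[0,0,7],"angular":[0,0,0],"fingers":255},{"dp":[0,0,7],"angular":[0,0,0],"fingers":255}]' 60
```

```text
clock: 7.28
eef_pos: [596.8, 41.8, 160.6]
tcp_rot: [3.142, -0.0, 1.549]
contact_force: [0.9, -0.2, -4.0]
opening: 0.132
clock: 7.7
eef_pos: [596.5, 41.8, 153.1]
tcp_rot: [-3.141, 0.0, 1.549]
contact_force: [-1.2, 0.9, -2.6]
opening: 0.131
clock: 8.12
eef_pos: [596.6, 41.9, 146.2]
tcp_rot: [-3.141, 0.0, 1.549]
contact_force: [-0.3, -0.5, -3.6]
opening: 0.13
```

```bash
python3 -m inch '[{"dp":[0,0,1],"angular":[0,0,0],"fingers":255},{"dp":[0,0,1.8],"angular":[0,0,0],"fingers":255},{"dp":[0,0,1.8],"angular":[0,0,0],"fingers":255}]' 60;  python3 -m inch '[{"dp":[0,0,0.8],"angular":[0,0,0],"fingers":255},{"dp":[0,0,0.8],"angular":[0,0,0],"fingers":255},{"dp":[0,0,0.8],"angular":[0,0,0],"fingers":255}]' 60
```

```text
clock: 8.37
eef_pos: [596.7, 41.9, 144.7]
tcp_rot: [-3.141, -0.0, 1.549]
contact_force: [-0.2, 0.5, -2.8]
opening: 0.129
clock: 8.62
eef_pos: [596.7, 41.9, 144.0]
tcp_rot: [-3.142, -0.0, 1.549]
contact_force: [0.1, 0.4, -3.2]
opening: 0.132
```

```bash
python3 -m inch '[{"dp":[0,0,0.6],"angular":[0,0,0],"fingers":255},{"dp":[0,0,0.6],"angular":[0,0,0],"fingers":255},{"dp":[0,0,0.6],"angular":[0,0,0],"fingers":255}]' 60;  python3 -m inch '[{"dp":[0,0,0.5],"angular":[0,0,0],"fingers":255},{"dp":[0,0,0.5],"angular":[0,0,0],"fingers":255},{"dp":[0,0,0.5],"angular":[0,0,0],"fingers":255}]' 60
```

```text
clock: 8.87
eef_pos: [596.9, 41.9, 143.5]
tcp_rot: [3.141, -0.0, 1.549]
contact_force: [-0.3, -0.9, -2.8]
opening: 0.13
clock: 9.12
eef_pos: [597.0, 41.9, 143.1]
tcp_rot: [3.141, -0.0, 1.549]
contact_force: [-0.6, -0.4, 0.0]
opening: 0.133
```

Contact: the vertical force went from -3.2 to 0 N at the expected height. Release.

```bash
python3 -m inch '[{"dp":[0,0,0.3],"angular":[0,0,0],"fingers":255},{"dp":[0,0,0.3],"angular":[0,0,0],"fingers":255},{"dp":[0,0,0.3],"angular":[0,0,0],"fingers":195},{"dp":[0,0,0.3],"angular":[0,0,0],"fingers":150},{"dp":[0,0,0.3],"angular":[0,0,0],"fingers":80},{"dp":[0,0,0.3],"angular":[0,0,0],"fingers":40},{"dp":[0,0,0.3],"angular":[0,0,0],"fingers":0},{"dp":[0,0,0.3],"angular":[0,0,0],"fingers":0},{"dp":[0,0,0.3],"angular":[0,0,0],"fingers":0},{"dp":[0,0,0.3],"angular":[0,0,0],"fingers":0},{"dp":[0,0,0.3],"angular":[0,0,0],"fingers":0},{"dp":[0,0,0.3],"angular":[0,0,0],"fingers":0}]' 60
python3 - <<'E'
from rig import vision,monitor
from fit6 import *
s=monitor.sense();print(s['contact_force'])
for n in("scene","side","wrist"):
    p,d=vision.grab_frame(n); cv2.imwrite(f"pics/{n}5.png",p); np.save(f"pics/{n}5.npy",d); np.save(f"pics/{n}5_cam.npy",vision.camera_params(n),allow_pickle=True)
run(5,[594.5,41.6,113,-.022,0,0])
p=cv2.imread("pics/side5.png")[120:300,220:360];q=cv2.imread("pics/scene5.png")[180:290,240:330]
cv2.imwrite("pics/c5.png",np.hstack([cv2.resize(t,(400,500),interpolation=2) for t in (p,q)]))
E
```

```text
clock: 10.12
eef_pos: [596.8, 41.8, 142.6]
tcp_rot: [-3.142, -0.0, 1.549]
contact_force: [-0.4, 0.2, 0.1]
opening: 1.002
[-0.44517657  0.16515653  0.05003572]
all [ 5.94320e+02  4.20380e+01  1.14263e+02 -2.40000e-02 -5.80000e-02
  2.00000e-03] 20704 0.93
   hook_root in upright: x -3.1 y 0.3 above sill(150+zoff) 17.1; yaw -0.0016 pitch -0.0579 roll 0.0024
scene [ 5.94148e+02  4.17510e+01  1.14548e+02 -2.70000e-02 -5.80000e-02
  2.00000e-03] 709 0.89
   hook_root in upright: x -3.3 y -0.2 above sill(150+zoff) 17.5; yaw -0.0053 pitch -0.0583 roll 0.0024
side [ 5.94398e+02  4.22500e+01  1.14228e+02 -2.70000e-02 -6.30000e-02
  1.10000e-02] 1344 1.47
   hook_root in upright: x -3.3 y -0.1 above sill(150+zoff) 17.4; yaw -0.0052 pitch -0.0627 roll 0.0105
wrist [ 5.94328e+02  4.20680e+01  1.14253e+02 -2.20000e-02 -5.80000e-02
  2.00000e-03] 18643 0.88
   hook_root in upright: x -3.1 y 0.4 above sill(150+zoff) 17.1; yaw -0.0002 pitch -0.0575 roll 0.0021
```

View pics/c5.png

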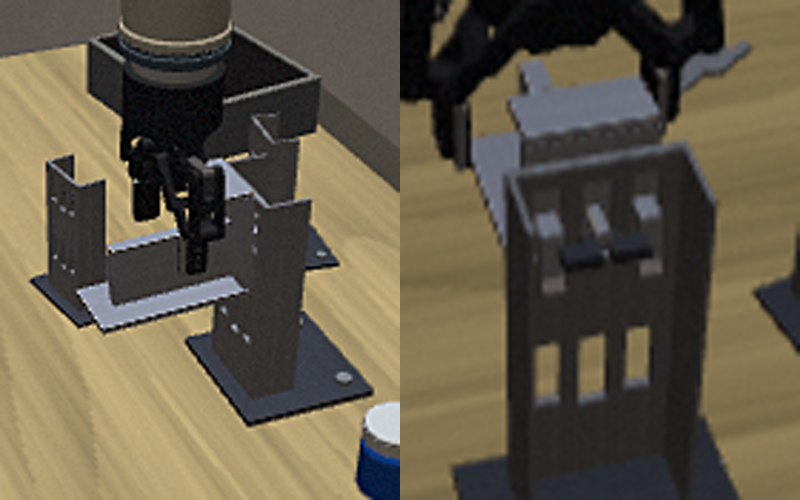

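Released, but the bracket hangs tilted by 3.3° with hook_root 17 mm above the sill, so it has either bound or been lifted by the opening pads. I back the gripper off and re-measure.

```bash
python3 -m inch '[{"dp":[0,0,-4],"angular":[0,0,0],"fingers":0},{"dp":[0,0,-10],"angular":[0,0,0],"fingers":0},{"dp":[0,0,-25],"angular":[0,0,0],"fingers":0},{"dp":[0,0,-50],"angular":[0,0,0],"fingers":0},{"dp":[0,-10,-75],"angular":[0,0,0],"fingers":0},{"dp":[0,-20,-100],"angular":[0,0,0],"fingers":0},{"dp":[0,-20,-100],"angular":[0,0,0],"fingers":0},{"dp":[0,-20,-100],"angular":[0,0,0],"fingers":0}]' 60
python3 - <<'E'
from rig import vision,monitor
from fit6 import *
s=monitor.sense();print(s['contact_force'])
for n in("scene","side","wrist"):
    p,d=vision.grab_frame(n); cv2.imwrite(f"pics/{n}6.png",p); np.save(f"pics/{n}6.npy",d); np.save(f"pics/{n}6_cam.npy",vision.camera_params(n),allow_pickle=True)
run(6,[594.5,41.6,114,-.022,-.05,0])
p=cv2.imread("pics/side6.png")[120:300,220:360];q=cv2.imread("pics/scene6.png")[180:290,240:330]
cv2.imwrite("pics/c6.png",np.hstack([cv2.resize(t,(400,500),interpolation=2) for t in (p,q)]))
E
```

```text
clock: 10.93
eef_pos: [577.6, 42.4, 244.8]
tcp_rot: [3.138, -0.0, 1.549]
contact_force: [-0.6, 0.7, -0.9]
opening: 1.002
[-0.62707404  0.66860697 -0.87038373]
all [ 5.94092e+02  4.19790e+01  1.13694e+02 -2.40000e-02 -5.60000e-02
  2.00000e-03] 14171 0.98
   hook_root in upright: x -3.2 y 0.2 above sill(150+zoff) 16.5; yaw -0.0024 pitch -0.0562 roll 0.0024
scene [ 5.94236e+02  4.18950e+01  1.14568e+02 -2.30000e-02 -5.80000e-02
  5.00000e-03] 707 0.89
   hook_root in upright: x -3.2 y 0.0 above sill(150+zoff) 17.4; yaw -0.0015 pitch -0.0577 roll 0.0046
side [ 5.94210e+02  4.21340e+01  1.14297e+02 -2.20000e-02 -6.00000e-02
  9.00000e-03] 1606 1.48
   hook_root in upright: x -3.3 y 0.1 above sill(150+zoff) 17.3; yaw -0.0001 pitch -0.0597 roll 0.0091
wrist [ 5.94078e+02  4.20110e+01  1.13653e+02 -2.50000e-02 -5.60000e-02
  3.00000e-03] 11852 0.87
   hook_root in upright: x -3.2 y 0.2 above sill(150+zoff) 16.4; yaw -0.0028 pitch -0.0559 roll 0.0027
```

View pics/c6.png

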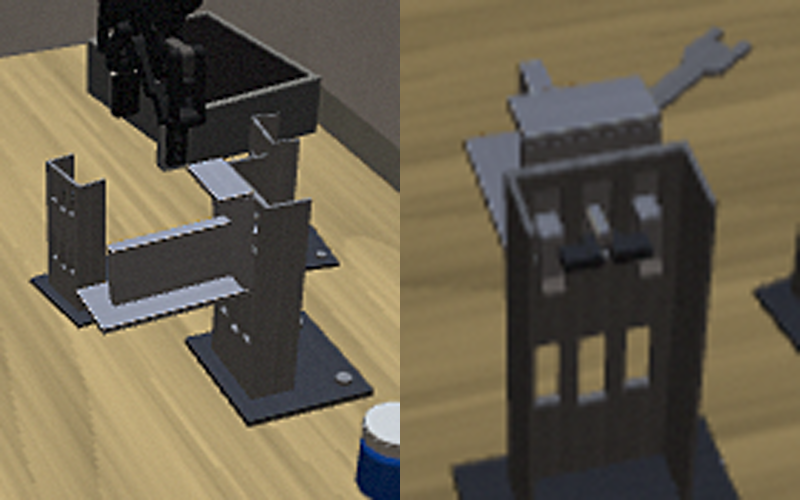

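View pics/wrist6.png

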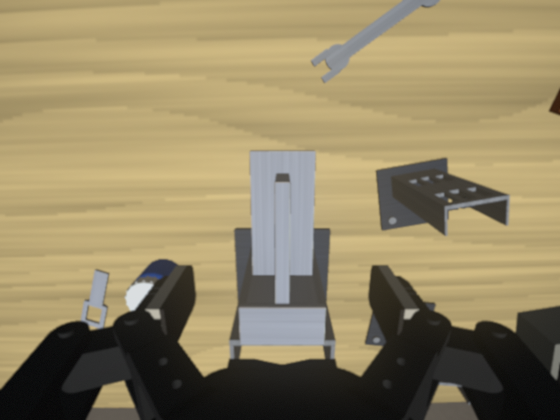

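The bracket hangs stably but is friction-bound about 5 mm above the catch: the scene crop shows the pin at (597,215) clear above the noses at (600,255). A light nudge on the lip, well below the 12 N snap force, should settle it onto the catch. I'll then let go, check, and only then press home. Shut the fingers and move over the lip.

```bash
python3 -m inch '[{"dp":[0,10,0],"angular":[0,0,0],"fingers":255},{"dp":[0,25,0],"angular":[0,0,0],"fingers":255},{"dp":[0,40,0],"angular":[0,0,0],"fingers":255},{"dp":[0,52,0],"angular":[0,0,0],"fingers":255},{"dp":[0,60.5,0],"angular":[0,0,0],"fingers":255},{"dp":[0,60.5,0],"angular":[0,0,0],"fingers":255},{"dp":[0,60.5,0],"angular":[0,0,0],"fingers":255},{"dp":[0,60.5,0],"angular":[0,0,0],"fingers":255},{"dp":[0,60.5,0],"angular":[0,0,0],"fingers":255},{"dp":[0,60.5,0],"angular":[0,0,0],"fingers":255},{"dp":[0,60.5,0],"angular":[0,0,0],"fingers":255},{"dp":[0,60.5,0],"angular":[0,0,0],"fingers":255}]' 40
```

```text
clock: 12.08
eef_pos: [637.1, 41.0, 242.8]
tcp_rot: [3.141, -0.0, 1.549]
contact_force: [0.4, 0.2, 0.0]
opening: 0.001
```

```bash
python3 -m inch '[{"dp":[0,0,6],"angular":[0,0,0],"fingers":255},{"dp":[0,0,12],"angular":[0,0,0],"fingers":255},{"dp":[0,0,18],"angular":[0,0,0],"fingers":255},{"dp":[0,0,20],"angular":[0,0,0],"fingers":255},{"dp":[0,0,20],"angular":[0,0,0],"fingers":255},{"dp":[0,0,20],"angular":[0,0,0],"fingers":255}]' 40
python3 - <<'E'
from rig import vision,monitor
from fit6 import *
for n in("side","scene"):
    p,d=vision.grab_frame(n); cv2.imwrite(f"pics/{n}7.png",p)
p=cv2.imread("pics/side7.png")[100:280,220:360];q=cv2.imread("pics/scene7.png")[150:290,230:340]
cv2.imwrite("pics/c7.png",np.hstack([cv2.resize(t,(400,500),interpolation=2) for t in (p,q)]))
E
```

```text
clock: 12.58
eef_pos: [637.1, 41.0, 222.2]
tcp_rot: [-3.141, 0.0, 1.549]
contact_force: [0.2, 0.4, -0.1]
opening: -0.003
```

View pics/c7.png

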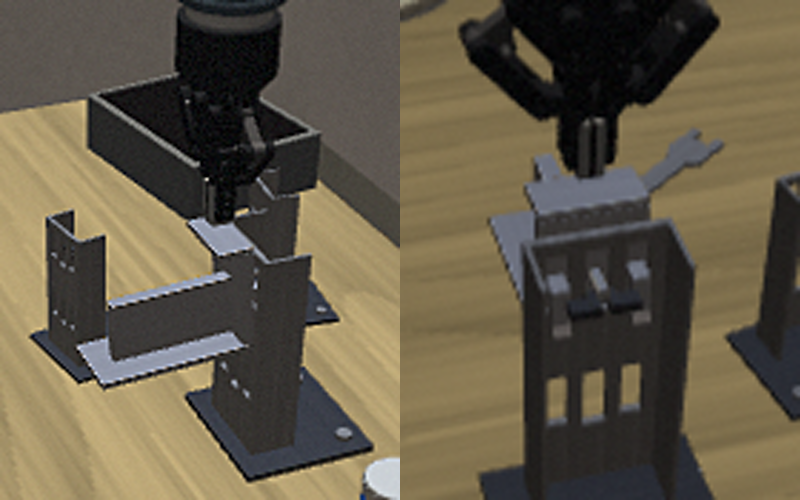

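The shut fingers are centred above the lip, about 4 mm clear. Nudge gently.

```bash
python3 -m inch '[{"dp":[0,0,2],"angular":[0,0,0],"fingers":255},{"dp":[0,0,3.5],"angular":[0,0,0],"fingers":255},{"dp":[0,0,3.5],"angular":[0,0,0],"fingers":255}]' 40
python3 -m inch '[{"dp":[0,0,0.5],"angular":[0,0,0],"fingers":255},{"dp":[0,0,0.8],"angular":[0,0,0],"fingers":255},{"dp":[0,0,0.8],"angular":[0,0,0],"fingers":255}]' 40
python3 -m inch '[{"dp":[0,0,0.4],"angular":[0,0,0],"fingers":255},{"dp":[0,0,0.4],"angular":[0,0,0],"fingers":255}]' 40
```

```text
clock: 12.93
eef_pos: [637.1, 41.0, 218.8]
tcp_rot: [-3.141, 0.0, 1.549]
contact_force: [-1.3, 0.6, -0.1]
opening: 0.002
clock: 13.18
eef_pos: [637.2, 41.0, 218.2]
tcp_rot: [-3.142, -0.0, 1.549]
contact_force: [-0.3, -0.2, -0.6]
opening: 0.0
clock: 13.35
eef_pos: [637.3, 41.0, 217.9]
tcp_rot: [3.142, -0.0, 1.549]
contact_force: [-0.7, -0.0, 0.0]
opening: -0.003
```

```bash
for i in 1; do python3 -m inch '[{"dp":[0,0,0.5],"angular":[0,0,0],"fingers":255},{"dp":[0,0,0.5],"angular":[0,0,0],"fingers":255}]' 40
python3 -m inch '[{"dp":[0,0,0.5],"angular":[0,0,0],"fingers":255},{"dp":[0,0,0.5],"angular":[0,0,0],"fingers":255}]' 40
python3 -m inch '[{"dp":[0,0,0.5],"angular":[0,0,0],"fingers":255},{"dp":[0,0,0.5],"angular":[0,0,0],"fingers":255}]' 40; done
```

```text
clock: 13.52
eef_pos: [637.3, 40.9, 217.3]
tcp_rot: [-3.142, -0.0, 1.549]
contact_force: [0.4, 0.5, 0.1]
opening: 0.002
clock: 13.68
eef_pos: [637.2, 41.0, 216.8]
tcp_rot: [-3.142, 0.0, 1.549]
contact_force: [0.4, -0.5, -0.1]
opening: -0.0
clock: 13.85
eef_pos: [637.2, 41.0, 216.3]
tcp_rot: [-3.141, -0.0, 1.549]
contact_force: [-0.5, -0.2, 0.8]
opening: 0.001
```

```bash
python3 -m inch '[{"dp":[0,0,0.4],"angular":[0,0,0],"fingers":255},{"dp":[0,0,0.4],"angular":[0,0,0],"fingers":255}]' 40
python3 -m inch '[{"dp":[0,0,0.4],"angular":[0,0,0],"fingers":255},{"dp":[0,0,0.4],"angular":[0,0,0],"fingers":255}]' 40
python3 -m inch '[{"dp":[0,0,0.4],"angular":[0,0,0],"fingers":255},{"dp":[0,0,0.4],"angular":[0,0,0],"fingers":255}]' 40
```

```text
clock: 14.02
eef_pos: [637.2, 41.0, 215.9]
tcp_rot: [-3.142, 0.0, 1.549]
contact_force: [0.2, 0.2, 0.5]
opening: -0.0
clock: 14.18
eef_pos: [637.2, 41.0, 215.5]
tcp_rot: [-3.141, -0.0, 1.549]
contact_force: [0.3, -0.5, -0.8]
opening: -0.001
clock: 14.35
eef_pos: [637.3, 40.9, 215.1]
tcp_rot: [-3.142, 0.0, 1.549]
contact_force: [-0.1, 0.1, 0.6]
opening: -0.001
```

```bash
python3 - <<'E'
from rig import vision,monitor
from fit6 import *
for n in("scene","side","wrist"):
    p,d=vision.grab_frame(n); cv2.imwrite(f"pics/{n}8.png",p); np.save(f"pics/{n}8.npy",d); np.save(f"pics/{n}8_cam.npy",vision.camera_params(n),allow_pickle=True)
run(8,[594.2,41.9,113.5,-.022,-.05,0])
p=cv2.imread("pics/side8.png")[100:280,220:360];q=cv2.imread("pics/scene8.png")[170:270,240:330]
cv2.imwrite("pics/c8.png",np.hstack([cv2.resize(t,(400,500),interpolation=2) for t in (p,q)]))
E
```

```text
all [ 5.94337e+02  4.20460e+01  1.14265e+02 -2.30000e-02 -5.70000e-02
  2.00000e-03] 16284 0.97
   hook_root in upright: x -3.1 y 0.3 above sill(150+zoff) 17.1; yaw -0.0011 pitch -0.0573 roll 0.0020
scene [ 5.94180e+02  4.20810e+01  1.14512e+02 -3.00000e-02 -5.90000e-02
  5.00000e-03] 680 0.96
   hook_root in upright: x -3.3 y -0.2 above sill(150+zoff) 17.5; yaw -0.0076 pitch -0.0594 roll 0.0052
side [ 5.94332e+02  4.20140e+01  1.14181e+02 -2.30000e-02 -6.10000e-02
  4.00000e-03] 1559 1.47
   hook_root in upright: x -3.2 y 0.2 above sill(150+zoff) 17.2; yaw -0.0011 pitch -0.0606 roll 0.0036
wrist [ 5.94419e+02  4.21200e+01  1.14267e+02 -2.10000e-02 -5.70000e-02
  2.00000e-03] 14022 0.9
   hook_root in upright: x -3.0 y 0.5 above sill(150+zoff) 17.1; yaw 0.0007 pitch -0.0569 roll 0.0020
```

View pics/c8.png

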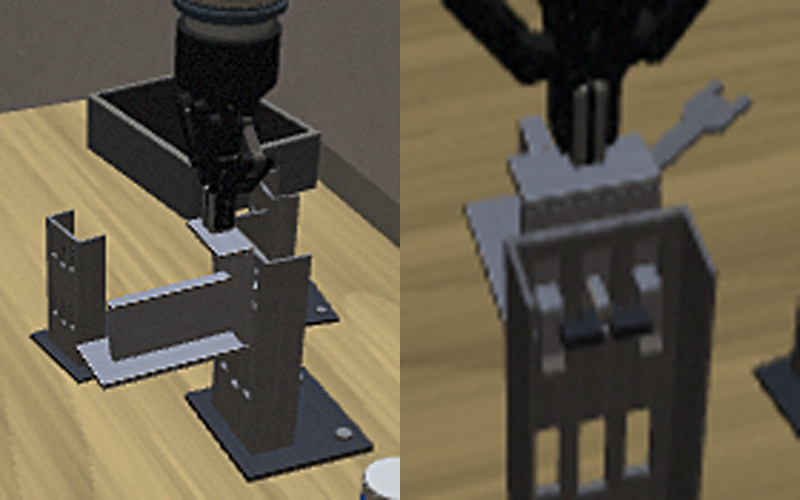

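Not touching yet; the bracket is unchanged. Continue.

```bash
python3 -m inch '[{"dp":[0,0,0.5],"angular":[0,0,0],"fingers":255},{"dp":[0,0,0.5],"angular":[0,0,0],"fingers":255}]' 40
python3 -m inch '[{"dp":[0,0,0.5],"angular":[0,0,0],"fingers":255},{"dp":[0,0,0.5],"angular":[0,0,0],"fingers":255}]' 40
```

```text
clock: 14.67
eef_pos: [637.3, 41.0, 214.6]
tcp_rot: [-3.142, -0.0, 1.549]
contact_force: [0.7, -0.1, -0.4]
opening: 0.0
clock: 14.83
eef_pos: [637.2, 41.0, 214.1]
tcp_rot: [-3.142, 0.0, 1.549]
contact_force: [-0.4, 0.1, -0.5]
opening: 0.002
```

```bash
python3 -m inch '[{"dp":[0,0,0.5],"angular":[0,0,0],"fingers":255},{"dp":[0,0,0.5],"angular":[0,0,0],"fingers":255}]' 40
python3 -m inch '[{"dp":[0,0,0.4],"angular":[0,0,0],"fingers":255},{"dp":[0,0,0.4],"angular":[0,0,0],"fingers":255}]' 40
```

```text
clock: 15.0
eef_pos: [637.2, 41.0, 213.6]
tcp_rot: [-3.141, 0.0, 1.549]
contact_force: [0.0, -0.6, -0.0]
opening: -0.001
clock: 15.17
eef_pos: [637.2, 41.0, 213.2]
tcp_rot: [-3.142, 0.0, 1.549]
contact_force: [0.5, 0.2, -0.7]
opening: -0.003
```

```bash
python3 - <<'E'
from rig import vision,monitor
from fit6 import *
for n in("scene","side","wrist"):
    p,d=vision.grab_frame(n); cv2.imwrite(f"pics/{n}9.png",p); np.save(f"pics/{n}9.npy",d); np.save(f"pics/{n}9_cam.npy",vision.camera_params(n),allow_pickle=True)
run(9,[594.2,41.9,113.5,-.022,-.05,0])
p=cv2.imread("pics/side9.png")[150:210,270:330];q=cv2.imread("pics/scene9.png")[170:270,240:330]
cv2.imwrite("pics/c9.png",np.hstack([cv2.resize(t,(400,500),interpolation=2) for t in (p,q)]))
E
```

```text
all [ 5.94349e+02  4.20870e+01  1.14271e+02 -2.40000e-02 -5.70000e-02
  3.00000e-03] 16535 0.98
   hook_root in upright: x -3.0 y 0.3 above sill(150+zoff) 17.1; yaw -0.0015 pitch -0.0571 roll 0.0029
scene [ 5.94117e+02  4.21200e+01  1.14622e+02 -2.40000e-02 -5.70000e-02
  9.00000e-03] 690 1.02
   hook_root in upright: x -3.3 y -0.0 above sill(150+zoff) 17.4; yaw -0.0023 pitch -0.0569 roll 0.0095
side [ 5.94266e+02  4.23140e+01  1.14235e+02 -2.40000e-02 -5.80000e-02
  1.20000e-02] 1567 1.48
   hook_root in upright: x -3.2 y 0.1 above sill(150+zoff) 17.1; yaw -0.0019 pitch -0.0583 roll 0.0116
wrist [ 5.9441e+02  4.2140e+01  1.1427e+02 -2.2000e-02 -5.7000e-02  3.0000e-03] 14262 0.9
   hook_root in upright: x -3.0 y 0.5 above sill(150+zoff) 17.1; yaw 0.0001 pitch -0.0569 roll 0.0025
```

View pics/c9.png

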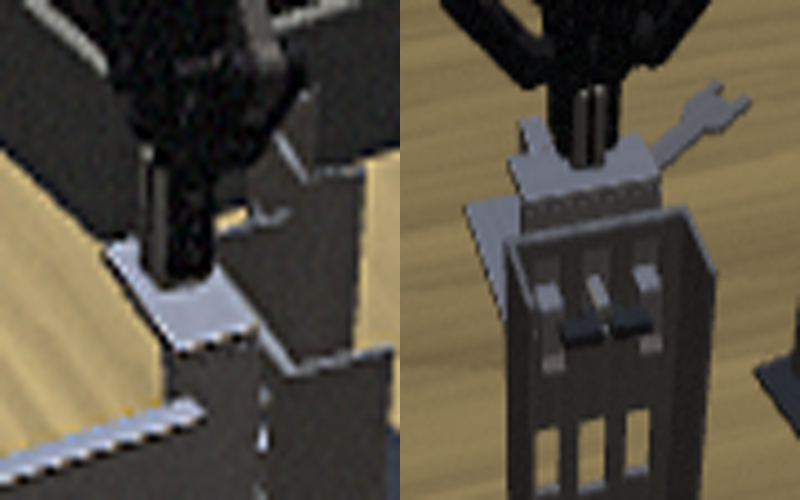

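```bash
python3 - <<'E'
from fit6 import *
for k in (6,9):
  for n in("scene","side","wrist"):
    p,d,c=load(n,k); W,u,v=cloud(p,d,c)
    W=W[(W[:,2]>195)&(W[:,2]<225)&(W[:,0]>620)&(W[:,0]<656)&(abs(W[:,1]-41)<27)&(abs(W[:,1]-41)>18)]
    if len(W)>10:
        m=np.ones(len(W),bool)
        for _ in range(4):
            a=np.linalg.lstsq(np.c_[W[m,0]-638,W[m,1]-41,np.ones(m.sum())],W[m,2],rcond=None)[0]
            res=W[:,2]-np.c_[W[:,0]-638,W[:,1]-41,np.ones(len(W))]@a; m=abs(res)<3
        print(k,n,m.sum(),len(W),a.round(3),W[m,0].min().round(1),W[m,0].max().round(1))
E
```

```text
6 scene 93 144 [-1.18000e-01  1.10000e-02  2.10579e+02] 624.1 655.8
6 side 60 67 [ 8.70000e-02 -0.00000e+00  2.10858e+02] 622.4 654.7
6 wrist 996 1027 [7.40000e-02 3.00000e-03 2.10206e+02] 622.9 653.2
9 scene 87 145 [-1.27000e-01  2.80000e-02  2.10377e+02] 623.5 655.7
9 side 42 54 [-1.30000e-02 -2.00000e-02  2.10891e+02] 622.3 654.1
9 wrist 1763 1793 [7.0000e-02 1.0000e-03 2.1088e+02] 622.9 654.6
```

The direct lip reading is z≈210.7, so my fit had locked onto the undersides (6 mm off). Refit from a better start.

```bash
python3 - <<'E'
from fit6 import *
run(6,[594.2,41.9,107.8,-.022,-.06,0])
run(9,[594.2,41.9,107.8,-.022,-.06,0])
E
```

```text
all [ 5.94432e+02  4.18410e+01  1.07777e+02 -2.30000e-02 -5.60000e-02
  1.00000e-03] 14497 0.78
   hook_root in upright: x -2.9 y 0.2 above sill(150+zoff) 10.5; yaw -0.0011 pitch -0.0561 roll 0.0009
scene [ 5.94669e+02  4.17440e+01  1.08635e+02 -2.60000e-02 -5.80000e-02
  1.00000e-03] 730 0.74
   hook_root in upright: x -2.8 y -0.1 above sill(150+zoff) 11.5; yaw -0.0042 pitch -0.0579 roll 0.0006
side [ 5.94499e+02  4.19480e+01  1.08674e+02 -2.20000e-02 -5.80000e-02
  2.00000e-03] 1616 1.34
   hook_root in upright: x -2.9 y 0.3 above sill(150+zoff) 11.6; yaw -0.0001 pitch -0.0580 roll 0.0021
wrist [ 5.94416e+02  4.15860e+01  1.07710e+02 -2.40000e-02 -5.60000e-02
  2.00000e-03] 12182 0.62
   hook_root in upright: x -2.9 y -0.1 above sill(150+zoff) 10.5; yaw -0.0015 pitch -0.0560 roll 0.0021
all [ 5.94671e+02  4.19360e+01  1.08342e+02 -2.40000e-02 -5.70000e-02
  2.00000e-03] 16850 0.74
   hook_root in upright: x -2.7 y 0.2 above sill(150+zoff) 11.2; yaw -0.0023 pitch -0.0571 roll 0.0017
scene [ 5.94385e+02  4.20760e+01  1.08688e+02 -2.40000e-02 -5.50000e-02
  5.00000e-03] 689 0.77
   hook_root in upright: x -2.9 y 0.2 above sill(150+zoff) 11.4; yaw -0.0017 pitch -0.0554 roll 0.0047
side [ 5.94699e+02  4.20720e+01  1.08849e+02 -2.60000e-02 -6.00000e-02
  2.00000e-03] 1559 1.34
   hook_root in upright: x -2.8 y 0.2 above sill(150+zoff) 11.8; yaw -0.0041 pitch -0.0596 roll 0.0015
wrist [ 5.94690e+02  4.16360e+01  1.08324e+02 -2.40000e-02 -5.70000e-02
  2.00000e-03] 14597 0.63
   hook_root in upright: x -2.7 y -0.1 above sill(150+zoff) 11.1; yaw -0.0019 pitch -0.0571 roll 0.0024
```

The bracket in fact hangs on the catch: hook_root is 11.3 mm above the sill, with a slight sag from hook play, and nothing touches it. No nudge is needed, so I press it home slowly, watching the force.

```bash
python3 -m inch '[{"dp":[0,0,0.6],"angular":[0,0,0],"fingers":255},{"dp":[0,0,1.2],"angular":[0,0,0],"fingers":255},{"dp":[0,0,1.2],"angular":[0,0,0],"fingers":255}]' 40
python3 -m inch '[{"dp":[0,0,0.5],"angular":[0,0,0],"fingers":255},{"dp":[0,0,1],"angular":[0,0,0],"fingers":255},{"dp":[0,0,1],"angular":[0,0,0],"fingers":255}]' 40
python3 -m inch '[{"dp":[0,0,0.5],"angular":[0,0,0],"fingers":255},{"dp":[0,0,1],"angular":[0,0,0],"fingers":255},{"dp":[0,0,1],"angular":[0,0,0],"fingers":255}]' 40
```

```text
clock: 15.57
eef_pos: [637.2, 41.0, 211.9]
tcp_rot: [-3.141, 0.0, 1.549]
contact_force: [0.8, -0.1, 0.1]
opening: -0.003
clock: 15.82
eef_pos: [637.3, 41.0, 211.0]
tcp_rot: [-3.141, 0.0, 1.549]
contact_force: [-0.5, 0.8, -0.2]
opening: -0.002
clock: 16.07
eef_pos: [637.4, 41.0, 210.6]
tcp_rot: [3.141, -0.0, 1.549]
contact_force: [-1.1, 0.1, 4.2]
opening: 0.003
```

Contact at 210.7, as measured. Continue.

```bash
python3 -m inch '[{"dp":[0,0,0.5],"angular":[0,0,0],"fingers":255},{"dp":[0,0,1],"angular":[0,0,0],"fingers":255},{"dp":[0,0,1],"angular":[0,0,0],"fingers":255}]' 40
python3 -m inch '[{"dp":[0,0,0.5],"angular":[0,0,0],"fingers":255},{"dp":[0,0,1],"angular":[0,0,0],"fingers":255},{"dp":[0,0,1],"angular":[0,0,0],"fingers":255}]' 40
```

```text
clock: 16.32
eef_pos: [637.5, 41.0, 210.2]
tcp_rot: [3.141, -0.0, 1.549]
contact_force: [-4.1, 0.0, 9.4]
opening: -0.001
clock: 16.57
eef_pos: [637.6, 41.0, 209.5]
tcp_rot: [3.14, -0.0, 1.549]
contact_force: [-3.2, -0.2, 10.4]
opening: 0.002
```

```bash
python3 -m inch '[{"dp":[0,0,0.5],"angular":[0,0,0],"fingers":255},{"dp":[0,0,1],"angular":[0,0,0],"fingers":255},{"dp":[0,0,1],"angular":[0,0,0],"fingers":255}]' 40
python3 -m inch '[{"dp":[0,0,0.5],"angular":[0,0,0],"fingers":255},{"dp":[0,0,1],"angular":[0,0,0],"fingers":255},{"dp":[0,0,1],"angular":[0,0,0],"fingers":255}]' 40
```

```text
clock: 16.82
eef_pos: [637.7, 41.1, 208.5]
tcp_rot: [3.14, -0.0, 1.549]
contact_force: [-2.9, -0.1, 8.9]
opening: 0.0
clock: 17.07
eef_pos: [637.8, 41.0, 207.3]
tcp_rot: [3.14, -0.0, 1.549]
contact_force: [-1.5, 0.4, 7.7]
opening: -0.002
```

```bash
python3 -m inch '[{"dp":[0,0,0.5],"angular":[0,0,0],"fingers":255},{"dp":[0,0,1],"angular":[0,0,0],"fingers":255},{"dp":[0,0,1.5],"angular":[0,0,0],"fingers":255},{"dp":[0,0,2],"angular":[0,0,0],"fingers":255}]' 40
python3 -m inch '[{"dp":[0,0,0.5],"angular":[0,0,0],"fingers":255},{"dp":[0,0,1],"angular":[0,0,0],"fingers":255},{"dp":[0,0,1.5],"angular":[0,0,0],"fingers":255},{"dp":[0,0,2],"angular":[0,0,0],"fingers":255}]' 40
```

```text
clock: 17.4
eef_pos: [638.0, 41.0, 205.2]
tcp_rot: [3.14, -0.0, 1.549]
contact_force: [-1.5, 0.6, 6.4]
opening: -0.002
clock: 17.73
eef_pos: [638.1, 41.0, 202.6]
tcp_rot: [3.14, -0.0, 1.549]
contact_force: [2.6, 0.3, 5.9]
opening: -0.002
```

```bash
python3 -m inch '[{"dp":[0,0,0.5],"angular":[0,0,0],"fingers":255},{"dp":[0,0,1],"angular":[0,0,0],"fingers":255},{"dp":[0,0,1.2],"angular":[0,0,0],"fingers":255},{"dp":[0,0,1.2],"angular":[0,0,0],"fingers":255}]' 40
python3 -m inch '[{"dp":[0,0,0.4],"angular":[0,0,0],"fingers":255},{"dp":[0,0,0.8],"angular":[0,0,0],"fingers":255},{"dp":[0,0,0.8],"angular":[0,0,0],"fingers":255}]' 40
python3 - <<'E'
from rig import vision,monitor
from fit6 import *
for n in("scene","side","wrist"):
    p,d=vision.grab_frame(n); cv2.imwrite(f"pics/{n}10.png",p); np.save(f"pics/{n}10.npy",d); np.save(f"pics/{n}10_cam.npy",vision.camera_params(n),allow_pickle=True)
run(10,[594.8,41.9,98,-.022,-.03,0])
q=cv2.imread("pics/scene10.png")[170:270,240:330]
cv2.imwrite("pics/c10.png",cv2.resize(q,(540,600),interpolation=2))
E
```

```text
clock: 18.07
eef_pos: [636.5, 40.9, 200.1]
tcp_rot: [-3.14, 0.0, 1.549]
contact_force: [-0.2, 1.2, -1.1]
opening: -0.003
clock: 18.32
eef_pos: [637.1, 41.0, 199.8]
tcp_rot: [-3.141, 0.0, 1.549]
contact_force: [0.2, -0.2, -0.6]
opening: -0.001
all [ 5.94618e+02  4.16910e+01  9.76490e+01 -2.40000e-02 -4.30000e-02
 -2.00000e-03] 16897 0.74
   hook_root in upright: x -2.0 y 0.1 above sill(150+zoff) -0.4; yaw -0.0022 pitch -0.0428 roll -0.0020
scene [ 5.94629e+02  4.17650e+01  9.79160e+01 -2.50000e-02 -4.30000e-02
  0.00000e+00] 611 0.82
   hook_root in upright: x -2.0 y 0.0 above sill(150+zoff) -0.1; yaw -0.0033 pitch -0.0429 roll 0.0000
side [ 5.94609e+02  4.19020e+01  9.81650e+01 -2.70000e-02 -4.60000e-02
 -0.00000e+00] 1521 1.36
   hook_root in upright: x -2.2 y 0.1 above sill(150+zoff) 0.3; yaw -0.0050 pitch -0.0461 roll -0.0004
wrist [ 5.94631e+02  4.15000e+01  9.76310e+01 -2.40000e-02 -4.30000e-02
 -1.00000e-03] 14771 0.64
   hook_root in upright: x -2.0 y -0.1 above sill(150+zoff) -0.4; yaw -0.0016 pitch -0.0428 roll -0.0013
```

View pics/c10.png

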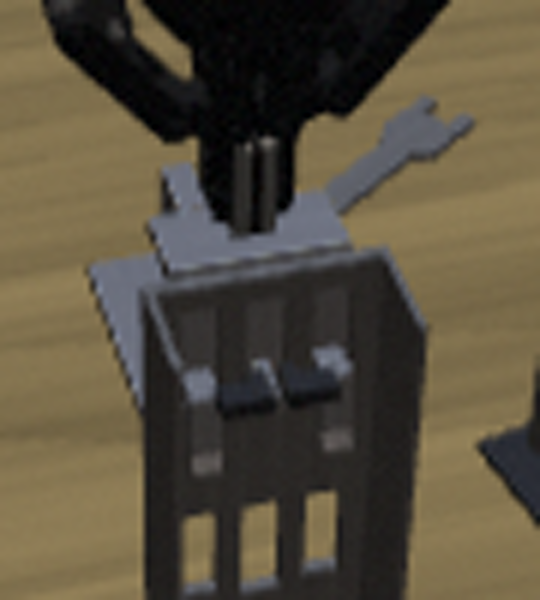

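It snapped through: the force fell to 0, hook_root is 0 ± 0.4 mm from the sill, and the necks sit on the lower slot edges with the pin between and below the noses. One light confirming press.

```bash
python3 -m inch '[{"dp":[0,0,0.5],"angular":[0,0,0],"fingers":255},{"dp":[0,0,1],"angular":[0,0,0],"fingers":255},{"dp":[0,0,1],"angular":[0,0,0],"fingers":255}]' 40
python3 -m inch '[{"dp":[0,0,0.5],"angular":[0,0,0],"fingers":255},{"dp":[0,0,0.8],"angular":[0,0,0],"fingers":255},{"dp":[0,0,0.8],"angular":[0,0,0],"fingers":255}]' 40
```

```text
clock: 18.72
eef_pos: [637.3, 41.0, 199.3]
tcp_rot: [3.141, -0.0, 1.549]
contact_force: [0.1, 0.5, 1.1]
opening: -0.0
clock: 18.97
eef_pos: [637.4, 41.0, 199.2]
tcp_rot: [3.141, -0.0, 1.549]
contact_force: [-2.5, 0.5, 7.2]
opening: -0.002
```

```bash
python3 -m inch '[{"dp":[0,0,0.5],"angular":[0,0,0],"fingers":255},{"dp":[0,0,0.9],"angular":[0,0,0],"fingers":255},{"dp":[0,0,0.9],"angular":[0,0,0],"fingers":255}]' 40
python3 -m inch '[{"dp":[0,0,-3],"angular":[0,0,0],"fingers":255},{"dp":[0,0,-8],"angular":[0,0,0],"fingers":255},{"dp":[0,0,-20],"angular":[0,0,0],"fingers":255},{"dp":[0,0,-50],"angular":[0,0,0],"fingers":255},{"dp":[0,-20,-80],"angular":[0,0,0],"fingers":255},{"dp":[0,-50,-100],"angular":[0,0,0],"fingers":255},{"dp":[0,-80,-110],"angular":[0,0,0],"fingers":255},{"dp":[0,-80,-110],"angular":[0,0,0],"fingers":255},{"dp":[0,-80,-110],"angular":[0,0,0],"fingers":255},{"dp":[0,-80,-110],"angular":[0,0,0],"fingers":255}]' 40
python3 - <<'E'
from rig import vision,monitor
from fit6 import *
for n in("scene","side","wrist"):
    p,d=vision.grab_frame(n); cv2.imwrite(f"pics/{n}11.png",p); np.save(f"pics/{n}11.npy",d); np.save(f"pics/{n}11_cam.npy",vision.camera_params(n),allow_pickle=True)
run(11,[594.8,41.9,97.8,-.022,-.04,0])
q=cv2.imread("pics/scene11.png")[170:270,240:330]
cv2.imwrite("pics/c11.png",np.hstack([cv2.resize(q,(360,400),interpolation=2),cv2.resize(cv2.imread("pics/side11.png"),(440,400))]))
E
```

```text
clock: 19.22
eef_pos: [637.5, 41.0, 199.1]
tcp_rot: [3.141, -0.0, 1.549]
contact_force: [-5.5, -0.7, 13.6]
opening: 0.001
clock: 20.05
eef_pos: [557.8, 42.7, 307.9]
tcp_rot: [3.14, -0.0, 1.549]
contact_force: [0.6, -0.2, -0.2]
opening: 0.001
all [ 5.94463e+02  4.16690e+01  9.73590e+01 -2.30000e-02 -4.40000e-02
 -2.00000e-03] 6515 0.93
   hook_root in upright: x -2.2 y 0.2 above sill(150+zoff) -0.6; yaw -0.0013 pitch -0.0442 roll -0.0024
scene [ 5.9449e+02  4.1632e+01  9.7860e+01 -2.8000e-02 -4.4000e-02  0.0000e+00] 649 0.8
   hook_root in upright: x -2.2 y -0.3 above sill(150+zoff) -0.1; yaw -0.0061 pitch -0.0438 roll 0.0004
side [ 5.94431e+02  4.17150e+01  9.80070e+01 -2.40000e-02 -4.30000e-02
 -3.00000e-03] 1598 1.27
   hook_root in upright: x -2.2 y 0.2 above sill(150+zoff) -0.0; yaw -0.0023 pitch -0.0434 roll -0.0035
wrist [ 5.94381e+02  4.14030e+01  9.72190e+01 -2.20000e-02 -4.20000e-02
  0.00000e+00] 4286 0.73
   hook_root in upright: x -2.2 y -0.1 above sill(150+zoff) -0.9; yaw 0.0005 pitch -0.0424 roll 0.0001
```

View pics/c11.png

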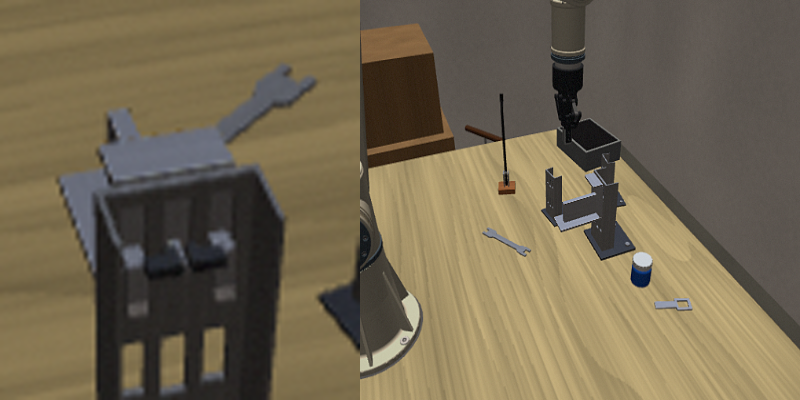

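The bracket sits home by itself, the robot is clear, and the wrench, tub, multitool and stay clip are undisturbed. Handing in.

```bash
python3 -c "
from rig import sign_off
print(sign_off())"
```

```text
the job is handed in; nothing more can be done
None
```

The bracket is fully home in the upper slots of the largest upright, and I handed the job in at about 20 s. I gripped it by the rib, put its hooks through the slots, lowered it until the catch carried its weight, and let go. It hung there by itself, with hook_root about 11 mm above slot_sill. I then pressed the lip with shut fingers until it snapped through; the highest press reading was about 10 N. A confirming press reached 13.6 N and the bracket did not give.

**Last checks:** with the robot clear, hook_root lies between 0 and 0.9 mm below slot_sill, depending on the camera. The side picture shows the wrench, tub, multitool and stay clip in place.

**Checks that disagreed:**
- **Height while hanging:** right after release my model fit read 17 mm above the sill. It had locked onto the bracket's undersides, 6 mm off. A direct lip-height reading and a refit gave about 11 mm.
- **Tilt:** the bracket leans about 2.5° at home (3.3° while hanging on the catch), with hook_root about 2 mm off the face. I put this down to play in the hooks.
- **Snap force:** readings came only once per short move, so the true peak at the snap may have been a little above 10 N; the task expected 12 to 20 N.

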